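# Find the steel-cored heel and offer it to the sole

## Task

Slide the brown shoe sole along the bench, without lifting it, until it lies over the blue sole shape on the paper pattern, heel on heel and toe on toe. Then weigh up the two heel blocks on the cork board, one at a time: lift the black one clear and set it back upright on the cork board, then lift the tan one; one hides a steel core and is about twice as heavy. Finish with the lighter heel standing on the cork board and the program still holding the heavier one upright and still in the gripper, about ten centimetres above the heel end of the sole, not put down; leave everything else on the bench where it is.

Things in the scene. Friction and masses are not known exactly. Their poses are not given: they have to be found in the camera images.
- sole: brown shoe sole, rigid, 220 x 86 x 10 mm, 0.12 to 0.2 kg, lying flat and loose on the bench. Origin on its underside, midway along its length; +x towards the broad toe end, z up. The waist from x = -65 to -15 mm has straight parallel sides 56 mm apart (y = -28 to +28 mm). A light cork-coloured patch marks the heel seat
- sole_heel (a point): centre of the heel seat, on the sole's top face, 80 mm from the sole's origin towards -x
- sole_toe (a point): point on the sole's top face, 68 mm from the sole's origin towards +x
- pattern: white paper pattern, 270 x 125 mm, flat on the bench, fixed and under 1 mm thick (no obstacle to sliding), with a solid blue sole shape (the outline) of the sole's own size. Origin at the bench surface; the sole fits the outline when its origin and x axis coincide with the pattern's; +x towards the toe end
- pattern_heel (a point): heel point of the blue outline, 80 mm from the pattern's origin towards -x
- pattern_toe (a point): toe point of the blue outline, 68 mm from the pattern's origin towards +x
- board: flat cork board, 120 (x) x 245 (y) x 12 mm, fixed to the bench; origin at the centre of its underside, so its top is at 12 mm. The heel blocks stand on it about 128 mm apart along its y; which stands where varies
- heel_black: Black heel block with dark tread, D-shaped from above: 56 mm long (x), 52 mm wide (y), 42 mm high; sides flat and parallel from x = -8 to +28 mm, round at the -x end. Stands on the cork board. Origin: centre of its underside; z up, +x to the flat face. Either 0.12 to 0.16 kg (plain) or 0.26 to 0.34 kg (steel-cored): not visible, varies from start to start
- heel_black_grip (a point): point inside the black heel block, on its middle line, 6 mm towards +x of its origin and 22 mm above its underside: where to pinch it across its 52 mm width (y)
- heel_tan: Tan heel block with dark tread, D-shaped from above: 56 mm long (x), 52 mm wide (y), 42 mm high; sides flat and parallel from x = -8 to +28 mm, round at the -x end. Stands on the cork board. Origin: centre of its underside; z up, +x to the flat face. Either 0.12 to 0.16 kg (plain) or 0.26 to 0.34 kg (steel-cored): not visible, varies from start to start
- heel_tan_grip (a point): point inside the tan heel block, on its middle line, 6 mm towards +x of its origin and 22 mm above its underside: where to pinch it across its 52 mm width (y)
- glue_bottle: bystander: blue bottle with a tapered nozzle, 56 mm across, 135 mm high; origin at the centre of its underside
- tack_pot: bystander: small amber glass pot with red cap, 44 mm across, 40 mm high; origin at the centre of its underside
- polish_tin: bystander: flat round tin, 72 mm across, 30 mm high; origin at the centre of its underside
- hammer: bystander: hammer lying on the bench between the cork board and the robot, 240 mm long along its x
- brush: bystander: brush lying on the bench beyond the paper pattern on the robot's left, lying along its x
- awl: bystander: awl with wooden handle lying beyond the cork board, 170 mm long along its x
There are look-alikes about, which are no part of the job. Leave any green or purple look-alike of the heel_black alone.

How it is judged:
By the outcome, as a careful person would: the job done as asked, in the order asked, and still so for the second after the job is handed in, while the arm keeps its last pose, push and grip.
It also fails if it takes over 72 s, if anything falls off the work surface, if the arm or the gripper's body presses on something with over 40 N, if the wrist force passes 120 N, or if a joint passes its speed limit or range.

## Robot

A 6-joint arm with a two-finger parallel gripper is mounted at the origin on the work surface. World frame = base frame: x ahead of the robot, y to its left, z up, the work surface at z = 0. Lengths are in m, angles in degrees, forces in N, time in s.
With the tool pointing down it reaches from about 0.4 to 0.825 m from the base axis. Payload 7 kg.
Tool frame: the origin (TCP) lies at the very end of the fingers, on their centre line; the grasp point (between the pads) lies hold_point_z behind it (hold_point_z is the distance from the TCP to the grasp point, in m); z points along the fingers, y is the line along which they close (so a half turn about z gives the same grasp; the last joint's range is limited). The gripper opens to 88 mm and grips with 3 to 60 N. Pads are 19 mm wide; open, the fingers measure 130 mm over their backs; the gripper's body (78 mm by 193 mm) begins 47 mm behind the grasp point.
Start: joints at [-53.509, 20.546, 0.682, 0, -70.136, -16.507], TCP at [0.231, -0.634, 0.227] pointing down, gripper open.
Joint ranges: [-176.03, 176.03], [-82.01, 121.73], [-58.28, 71.71], [-173.87, 95.51], [-174.79, -0.11], [-173.66, 173.66]. Speed limits (degrees/s): [136.94, 136.94, 172.46, 180, 180, 180].

## Interface

Orientations are given as [roll, pitch, yaw] about the fixed x, y, z axes, in that order (R = Rz(yaw) Ry(pitch) Rx(roll)).
In Python, from plant import get_obs, snapshot, close_job, hold_point_z gives the robot as it stands.
- The arm moves only by the tool play_rows, never from a script. Its argument "commands" is a list that holds one entry, the list of rows, each a list of 7 numbers: the shift along the tool's x, y, z in cm, then the turn, a rotation vector about the tool's x, y, z in degrees, then the opening, from 0 (shut) to 1 (fully open). In form: [[[x, y, z, ax, ay, az, fingers], ...]]. A call has 1 to 20 rows; each row is the pose to reach, as a shift and turn from the pose commanded when the call began, along the tool's axes at that moment; what a row does not reach only later rows make up. A row lasts 1/12 s, in which the tool goes at most 41.7 mm and 7.16 degrees, less where a joint would pass 70% of its speed; a pose out of reach is approached as far as the arm can. A call with a gripper value outside its range is refused whole. The fingers move at their own pace and stop on an object; the grip force is fixed at half the most. Time passes only in rows, so rows that repeat a pose let the fingers close. It gives the time, the measured TCP pose, the force, the opening and the grip force at its end, in the units of the state.
- get_obs(): the state, without advancing time (a new reading comes with each control period).
- snapshot(name): name is "scene" or "top"; returns a dict with "frame" (384x512x3 uint8, red, green, blue), "camera_matrix" (3x3 intrinsics, pixels), "dist" ([k1, k2, p1, p2, k3] as OpenCV has them; the pictures are not rectified), "origin" and "attitude" of the camera in the world. Camera axes: x right, y down, z forward; pixel columns grow to the right and rows downward; lengths in m; the calibration is good to about 2 mm. A picture is of the moment at which its call begins. There is no depth.
- close_job(): hands the job in; it is judged then, once.
The state is a dict: "clock": time; "joint_pos": joint angles; "qvel": joint speeds; "tau": joint torques, N m; "tool_pos": TCP position; "orientation": TCP orientation; "force": force on the tool from outside, world axes, zero at the start; "moment": the same for the moment, N m; "opening": finger opening in m; "gripper_force": force on a finger pad.
Only numpy, scipy, OpenCV 4.12 (cv2) and the standard library are available. Lean on these libraries where they do the work, as an engineer would, in place of code of your own. Each camera call takes 0.05 s, during which the arm holds its last target. There are 200 camera calls.

## Working session

There is one attempt and no reset: what is moved stays moved. The work goes in short steps, Python scripts to look and compute and a tool call to move; the robot and the scene stay as the last step left them, time stands still between calls to the robot, and variables do not carry over. Pictures are saved under pics/ and viewed, at most 10 in all, crops included, and the job is handed in when it is done.

Besides the shell and the picture viewer there is one more tool, called by a JSON object that holds its "fn" and its "kwargs", one argument or row to a line. play_rows: Moves the arm, as the interface text tells. Its arguments: {"type":"object","properties":{"commands":{"type":"array","items":{"type":"array","items":{"type":"array","items":{"type":"number"}}}}},"required":["commands"]}

```bash
mkdir -p pics; ls; python3 - <<'E'
from plant import get_obs, snapshot, hold_point_z
import cv2,numpy as np
print(hold_point_z, get_obs())
for n in("scene","top"):
    s=snapshot(n); cv2.imwrite(f"pics/{n}0.png",s["frame"][:,:,::-1]); print({k:np.round(v,4).tolist() for k,v in s.items() if k!="frame"})
E
```

```text
pics
0.0188 {'clock': 0.0, 'joint_pos': array([-5.35091911e+01,  2.05904920e+01,  6.33954219e-01, -2.02460091e-02,
       -7.01342764e+01, -1.65050081e+01]), 'qvel': array([ 0.00057493, -0.0111357 ,  0.02910146, -0.04224726,  0.00577954,
        0.07434157]), 'tau': array([ 1.42976420e-03, -5.82725823e+01,  2.93052900e+01,  6.99705496e+00,
        6.90956818e-03, -1.80312009e-04]), 'tool_pos': array([ 0.23049968, -0.63391459,  0.22563429]), 'orientation': array([ 1.79907520e+02, -7.55442245e-03, -1.60021088e+02]), 'force': array([-0.33416685, -0.02230484,  0.15646773]), 'moment': array([ 0.00878514,  0.00548876, -0.02469204]), 'gripper_force': 0.0, 'opening': 0.0880554016596954}
{'camera_matrix': [[367.5772, 0.0, 257.0388], [0.0, 367.5772, 193.8584], [0.0, 0.0, 1.0]], 'dist': [-0.094, 0.0, 0.0, 0.0, 0.0], 'origin': [1.103, -0.1437, 0.8453], 'attitude': [-142.6615, -0.251, 72.0655]}
{'camera_matrix': [[499.5239, 0.0, 257.4653], [0.0, 499.5239, 197.2065], [0.0, 0.0, 1.0]], 'dist': [-0.1057, 0.0, 0.0, 0.0, 0.0], 'origin': [0.2628, 0.0439, 1.5963], 'attitude': [-169.6187, -0.1263, -89.2993]}
```

View pics/scene0.png

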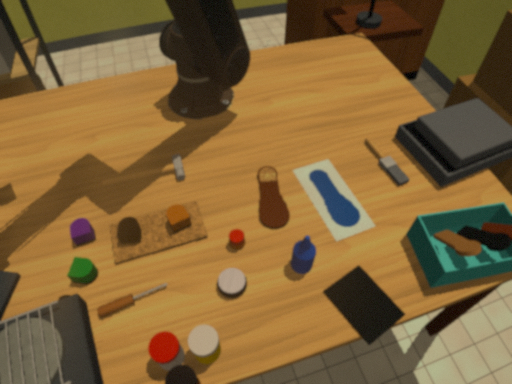

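View pics/top0.png

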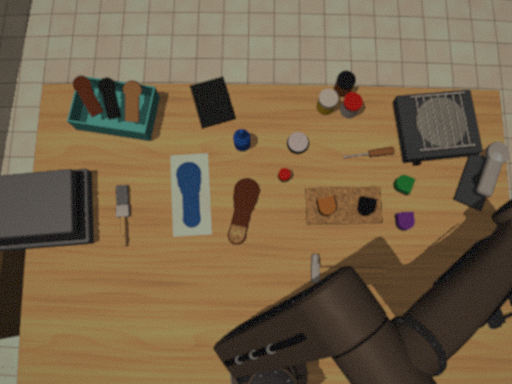

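The scene view shows the sole at about (270,198), the blue outline at (334,198), the black heel at (129,231) and the tan heel at (178,217). In the top view they are at (243,210), (191,195), (367,205) and (326,205). The toes of both the sole and the pattern point away from the robot.

```bash
cat > h.py <<'E'
from plant import get_obs, snapshot, hold_point_z
import cv2,numpy as np
from scipy.spatial.transform import Rotation as R
def cast(s,px,z):
    u=cv2.undistortPoints(np.float64(px).reshape(-1,1,2),s["camera_matrix"],np.float64(s["dist"])).reshape(-1,2)
    d=R.from_euler("xyz",s["attitude"],degrees=True).apply(np.c_[u,np.ones(len(u))])
    o=np.array(s["origin"]); return (o+d*((z-o[2])/d[:,2])[:,None])[:,:2]
def proj(s,p):
    Rm=R.from_euler("xyz",s["attitude"],degrees=True).as_matrix().T
    return cv2.projectPoints(np.float64(p).reshape(-1,1,3),cv2.Rodrigues(Rm)[0],-Rm@np.array(s["origin"]),np.float64(s["camera_matrix"]),np.float64(s["dist"]))[0].reshape(-1,2)
K=4
def mask(s,kind):
    im=cv2.resize(s["frame"],None,fx=K,fy=K,interpolation=cv2.INTER_CUBIC)
    h,sa,v=[c.astype(int) for c in cv2.split(cv2.cvtColor(im,cv2.COLOR_RGB2HSV))]
    r,g,b=[c.astype(int) for c in cv2.split(im)]
    return {"blue":(b>r+30)&(b>g+15),"sole":((h<9)|(h>172))&(sa>80)&(v<140),
      "black":(v<70),"tan":(h<16)&(sa>150)&(v>120)}[kind].astype(np.uint8)*255
def contour(s,kind,xy,z,rad=0.12):
    """largest contour of the kind near world xy; metric points on plane z"""
    m=mask(s,kind); roi=np.zeros_like(m)
    c=proj(s,[*xy,z])[0]*K; e=proj(s,[xy[0]+rad,xy[1],z])[0]*K
    cv2.circle(roi,tuple(int(x) for x in c),int(np.linalg.norm(e-c)),255,-1)
    m=cv2.morphologyEx(m&roi,cv2.MORPH_CLOSE,np.ones((9,9)))
    cs=cv2.findContours(m,cv2.RETR_EXTERNAL,cv2.CHAIN_APPROX_NONE)[0]
    c=max(cs,key=cv2.contourArea).reshape(-1,2)
    return cast(s,(c+0.5)/K-0.5,z)
def axis(P):
    """centroid, angle of long axis (towards +x world), extents along/across from centroid"""
    m=cv2.moments((P*1000).astype(np.float32)); c=np.array([m["m10"],m["m01"]])/m["m00"]/1000
    a=.5*np.arctan2(2*m["mu11"],m["mu20"]-m["mu02"]); d=np.array([np.cos(a),np.sin(a)]); d*=np.sign(d[0]) or 1
    n=np.array([-d[1],d[0]]); q=P-c
    return c,np.degrees(np.arctan2(d[1],d[0])),[(q@d).min(),(q@d).max(),(q@n).min(),(q@n).max()],d,n
E
python3 - <<'E'
from h import *
S={n:snapshot(n) for n in("scene","top")}
seeds={"sole":((243,210),.005,.15),"blue":((191,195),0,.15),"black":((367,205),.054,.05),"tan":((326,203),.054,.05)}
for k,(px,z,rad) in seeds.items():
    xy=cast(S["top"],px,z)[0]
    for n,s in S.items():
        P=contour(s,k,xy,.010 if k=="sole" else z,rad); c,a,e,d,_=axis(P)
        mid=c+d*(e[0]+e[1])/2
        print(k,n,"c",c.round(4),"ang",round(a,1),"ext",np.round(e,3),"mid",mid.round(4))
        if k in("black","tan"):
            r=cv2.minAreaRect((P*1000).astype(np.float32)); print("  rect",r)
for n,s in S.items():
    im=cv2.resize(s["frame"],None,fx=K,fy=K)
    for k in seeds: 
        for c in cv2.findContours(mask(s,k),cv2.RETR_EXTERNAL,cv2.CHAIN_APPROX_NONE)[0]: cv2.drawContours(im,[c],-1,(0,255,0),1)
    (x,y,w,h)=(100,150,260,110) if n=="scene" else (150,140,260,110)
    cv2.imwrite(f"pics/m_{n}.png",cv2.resize(im[y*K:(y+h)*K,x*K:(x+w)*K],(780,330))[:,:,::-1])
a,b=[cv2.imread(f"pics/m_{n}.png") for n in S]; a=a[:300]; cv2.imwrite("pics/m.png",np.vstack([a,b[:300]]))
E
```

```text
Traceback (most recent call last):
  File "h.py", line 25, in contour
    c=max(cs,key=cv2.contourArea).reshape(-1,2)
      ~~~^^^^^^^^^^^^^^^^^^^^^^^^
ValueError: max() iterable argument is empty
```

```bash
cat > m.py <<'E'
from h import *
S={n:snapshot(n) for n in("scene","top")}
seeds={"sole":((243,210),(270,198),.01,.15),"blue":((191,195),(334,198),0,.15),"black":((367,205),(129,226),.054,.06),"tan":((326,203),(178,212),.054,.06)}
for k,(pt,ps,z,rad) in seeds.items():
    for n,px in(("scene",ps),("top",pt)):
        s=S[n]; xy=cast(s,px,z)[0]
        f=cv2.cvtColor(s["frame"],cv2.COLOR_RGB2HSV)[px[1],px[0]]
        print(k,n,"seed",xy.round(3),"hsv",f,"rgb",s["frame"][px[1],px[0]])
        try: P=contour(s,k,xy,z,rad)
        except ValueError: print("  none"); continue
        c,a,e,d,_=axis(P); mid=c+d*(e[0]+e[1])/2
        print("  c",c.round(4),"ang",round(a,1),"ext",np.round(e,3),"mid",mid.round(4))
        if k in("black","tan"):
            r=cv2.minAreaRect((P*1000).astype(np.float32)); print("  rect",np.round(r[0],1),np.round(r[1],1),r[2])
for n,s in S.items():
    im=cv2.resize(s["frame"],None,fx=K,fy=K)
    for k in seeds: 
        for c in cv2.findContours(mask(s,k),cv2.RETR_EXTERNAL,cv2.CHAIN_APPROX_NONE)[0]: cv2.drawContours(im,[c],-1,(0,255,0),1)
    (x,y,w,h)=(110,160,260,100) if n=="scene" else (150,150,260,100)
    cv2.imwrite(f"pics/m_{n}.png",cv2.resize(im[y*K:(y+h)*K,x*K:(x+w)*K],(780,300))[:,:,::-1])
cv2.imwrite("pics/m.png",np.vstack([cv2.imread(f"pics/m_{n}.png") for n in S]))
E
python3 m.py
```

```text
sole scene seed [0.523 0.086] hsv [ 12 199  86] rgb [86 45 19]
  none
sole top seed [0.511 0.09 ] hsv [  8 185  73] rgb [73 34 20]
  c [0.543  0.0858] ang -10.5 ext [-0.081  0.072 -0.038  0.038] mid [0.5384 0.0866]
blue scene seed [0.573 0.265] hsv [107 149 103] rgb [ 43  69 103]
  c [0.5743 0.2637] ang 6.3 ext [-0.115  0.097 -0.038  0.039] mid [0.5655 0.2627]
blue top seed [0.56  0.261] hsv [109 141 103] rgb [ 46  67 103]
  c [0.5716 0.2653] ang 6.2 ext [-0.115  0.099 -0.038  0.04 ] mid [0.5636 0.2645]
black scene seed [ 0.528 -0.299] hsv [ 17 169  62] rgb [62 44 21]
  c [ 0.5434 -0.3006] ang 6.2 ext [-0.04   0.039 -0.029  0.026] mid [ 0.5428 -0.3007]
  rect [ 541.6 -300.8] [54.7 76.7] 82.80839538574219
black top seed [ 0.525 -0.301] hsv [174  61  21] rgb [21 16 17]
  c [ 0.5235 -0.2984] ang -46.5 ext [-0.034  0.036 -0.028  0.033] mid [ 0.5244 -0.2993]
  rect [ 521.1 -299. ] [56.7 59.6] 80.32251739501953
tan scene seed [ 0.524 -0.17 ] hsv [ 15 226 152] rgb [152  85  17]
  c [ 0.5266 -0.1747] ang 68.0 ext [-0.029  0.036 -0.033  0.03 ] mid [ 0.5278 -0.1715]
  rect [ 524.2 -174.8] [56.1 59. ] 11.850044250488281
tan top seed [ 0.53  -0.171] hsv [ 13 181 135] rgb [135  80  39]
  c [ 0.5275 -0.1734] ang 7.0 ext [-0.033  0.034 -0.029  0.027] mid [ 0.528  -0.1734]
  rect [ 529.9 -171.9] [68.5 54.3] 1.424625277519226
```

View pics/m.png

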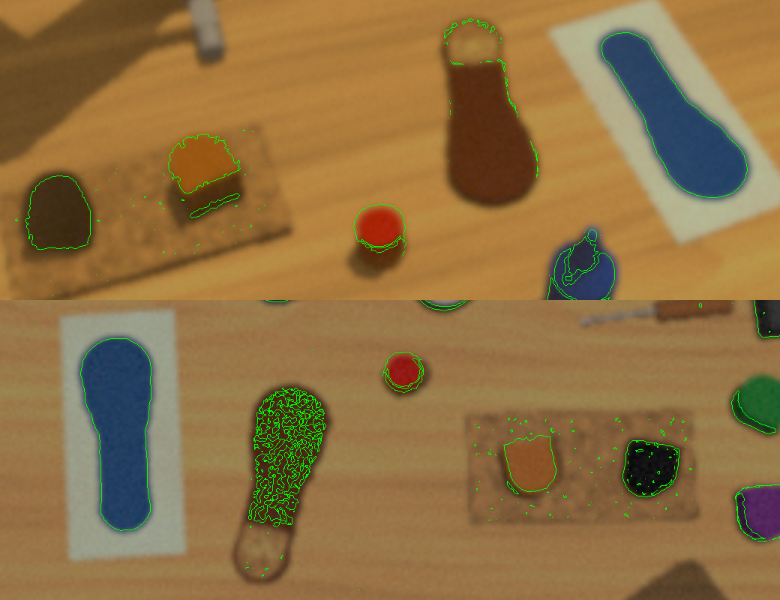

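The contours show blue fitting well and the flat faces of both heels pointing away from the robot. In the crop, the tan flat face runs (504,443)–(551,434), giving a yaw of about +11°. The black one runs (628,441)–(679,449), about −9°. The sole mask needs a wider threshold.

```bash
sed -i 's/"sole":.*,$/"sole":(cv2.GaussianBlur(cv2.cvtColor(im,cv2.COLOR_RGB2GRAY),(0,0),2)<np.median(cv2.cvtColor(im,cv2.COLOR_RGB2GRAY)[150*K:250*K,220*K:280*K])*0.8),/' h.py
cat > sole.py <<'E'
from h import *
import sys
def sole(tag,seed):
    out=[]
    for n in("scene","top"):
        s=snapshot(n)
        P=contour(s,"sole",seed,.01,.15); c,a,e,d,nn=axis(P)
        w=[]  # waist centre line at stations behind mid
        mid=c+d*(e[0]+e[1])/2; q=P-mid
        st=np.arange(-.060,-.015,.004); wid=[]
        for x in st:
            b=q[np.abs(q@d-x)<.003]@nn; w.append((b.max()+b.min())/2); wid.append(np.ptp(b))
        f=np.polyfit(st,w,1)
        print(tag,n,"c",c.round(4),"ang",round(a,2),"ext",np.round(e,4),"mid",mid.round(4),"waist yaw",round(a+np.degrees(np.arctan(f[0])),2),"off@-40 %.1fmm wid %.1f"%(1e3*np.polyval(f,-.04),1e3*np.mean(wid)))
        im=cv2.resize(s["frame"],None,fx=K,fy=K).copy(); pp=proj(s,np.c_[P,np.full(len(P),.01)])*K
        cv2.polylines(im,[pp.astype(int)],True,(0,255,0),1); c0=(proj(s,[*c,.01])[0]*K).astype(int)
        out.append(im[c0[1]-200:c0[1]+200,c0[0]-200:c0[0]+200])
    cv2.imwrite(f"pics/sole_{tag}.png",np.hstack(out)[:,:,::-1])
if __name__=="__main__": sole(sys.argv[1],eval(sys.argv[2]))
E
python3 sole.py a "(0.51,0.09)"
python3 - <<'E'
from h import *
for k,sd,yaw in(("black",(.524,-.300),-9.5),("tan",(.527,-.172),11.5)):
  for n in("scene","top"):
    P=contour(snapshot(n),k,sd,.054,.055)
    d=np.array([np.cos(np.radians(yaw)),np.sin(np.radians(yaw))]);nn=np.array([-d[1],d[0]]);q=P-sd
    print(k,n,"along",np.percentile(q@d,[0,3,97,100]).round(4),"across",np.percentile(q@nn,[0,3,97,100]).round(4))
E
```

```text
a scene c [0.5221 0.0882] ang -11.47 ext [-0.1208  0.1055 -0.0426  0.0439] mid [0.5146 0.0897] waist yaw -11.68 off@-40 -0.7mm wid 59.6
a top c [0.5161 0.0912] ang -11.18 ext [-0.1188  0.1037 -0.0435  0.0434] mid [0.5087 0.0926] waist yaw -12.69 off@-40 -0.3mm wid 59.2
black scene along [-0.021  -0.0205  0.051   0.0514] across [-0.0249 -0.0244  0.0302  0.0304]
black top along [-0.0328 -0.0321  0.0264  0.027 ] across [-0.0279 -0.0275  0.0287  0.029 ]
tan scene along [-0.0311 -0.0303  0.0242  0.0246] across [-0.0372 -0.0347  0.0249  0.0258]
tan top along [-0.0353 -0.0323  0.0267  0.0276] across [-0.027  -0.0259  0.0234  0.0238]
```

View pics/sole_a.png

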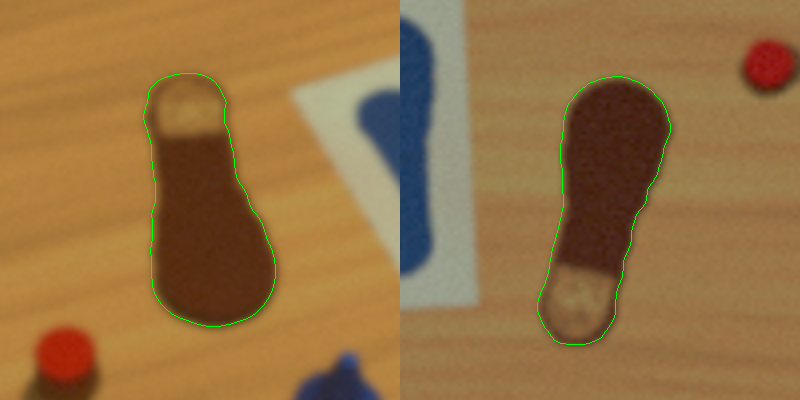

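The sole contour is clean in both views. Averaging them, which cancels the side-face bias, puts the sole's mid at about (0.512, 0.091) with yaw −11.5°. The pattern's mid is at (0.565, 0.264) with yaw 6.2°.

```bash
cat > go.py <<'E'
import sys,numpy as np
from plant import get_obs
from scipy.spatial.transform import Rotation as R
# args: x y z yaw (repeatable) -> shift/turn from the current pose
o=get_obs(); T=R.from_euler("xyz",o["orientation"],degrees=True); p=np.array(o["tool_pos"])
print("t",round(o["clock"],2),p.round(4),np.round(o["orientation"],1),"F",np.round(o["force"],2),"q",np.round(o["joint_pos"],0))
a=np.array(sys.argv[1:],float).reshape(-1,4)
for x,y,z,w in a:
    Tt=R.from_euler("xyz",[180,0,w],degrees=True)
    print((T.inv().apply(np.array([x,y,z])-p)*100).round(2),(T.inv()*Tt).as_rotvec(degrees=True).round(1))
E
python3 go.py .50 -.25 .20 175  .4724 .0992 .10 168.5
```

```text
t 0.6 [ 0.2307 -0.6343  0.2266] [ 180.    0. -160.] F [ 0.14 -0.42 -0.08] q [-54.  21.   1.  -0. -70. -17.]
[-38.45  26.92   2.66] [ 0.  0. 25.]
[-47.78  60.68  12.66] [ 0.   0.  31.5]
```

{"fn": "play_rows", "kwargs": {
  "commands": [
    [[-38.45,26.92,2.66,0,0,25,1],[-38.45,26.92,2.66,0,0,25,1],[-38.45,26.92,2.66,0,0,25,1],[-38.45,26.92,2.66,0,0,25,1],[-38.45,26.92,2.66,0,0,25,1],[-38.45,26.92,2.66,0,0,25,1],[-38.45,26.92,2.66,0,0,25,1],[-38.45,26.92,2.66,0,0,25,1],[-38.45,26.92,2.66,0,0,25,1],[-38.45,26.92,2.66,0,0,25,1],[-38.45,26.92,2.66,0,0,25,1],[-47.78,60.68,12.66,0,0,31.5,1],[-47.78,60.68,12.66,0,0,31.5,1],[-47.78,60.68,12.66,0,0,31.5,1],[-47.78,60.68,12.66,0,0,31.5,1],[-47.78,60.68,12.66,0,0,31.5,1],[-47.78,60.68,12.66,0,0,31.5,1],[-47.78,60.68,12.66,0,0,31.5,1],[-47.78,60.68,12.66,0,0,31.5,1],[-47.78,60.68,12.66,0,0,31.5,1]]
  ]
}}

```text
clock: 2.27
tool_pos: [0.4722, 0.0977, 0.101]
orientation: [179.9, 0.1, 168.5]
force: [1.3, 0.6, -0.2]
opening: 0.0878
gripper_force: 0.0
```

```bash
python3 go.py .4724 .0992 .02 168.5 .4724 .0992 .003 168.5
```

```text
t 2.27 [0.4722 0.0977 0.101 ] [1.799e+02 1.000e-01 1.685e+02] F [ 1.32  0.55 -0.17] q [  35.   10.  -33.    0.  -47. -137.]
[0.02 0.15 8.1 ] [0.1 0.1 0. ]
[0.02 0.14 9.8 ] [0.1 0.1 0. ]
```

{"fn": "play_rows", "kwargs": {
  "commands": [
    [[0,0,4,0,0,0,1],[0,0,7,0,0,0,1],[0,0,8,0,0,0,1],[0,0,8.6,0,0,0,1],[0,0,9.2,0,0,0,1],[0,0,9.6,0,0,0,1],[0,0,9.7,0,0,0,1],[0,0,9.7,0,0,0,1],[0,0,9.7,0,0,0,1],[0,0,9.7,0,0,0,1]]
  ]
}}

```text
clock: 3.1
tool_pos: [0.473, 0.0957, 0.0047]
orientation: [179.9, 0.1, 168.5]
force: [1.0, 0.6, -0.2]
opening: 0.0878
gripper_force: 0.0
```

{"fn": "play_rows", "kwargs": {
  "commands": [
    [[0,0.3,0.1,0,0,0,1],[0,0.3,0.1,0,0,0,1],[0,0.3,0.1,0,0,0,1],[0,0.3,0.1,0,0,0,1]]
  ]
}}

```text
clock: 3.43
tool_pos: [0.4731, 0.0986, 0.003]
orientation: [180.0, 0.0, 168.5]
force: [0.2, 0.3, 0.1]
opening: 0.0876
gripper_force: 0.0
```

```bash
python3 go.py .4724 .0992 .003 168.5
```

```text
t 3.43 [0.4731 0.0986 0.003 ] [180.    0.  168.5] F [0.16 0.31 0.12] q [  35.   18.  -38.    0.  -33. -137.]
[0.08 0.04 0.  ] [ 0.  0. -0.]
```

Close on the waist.

{"fn": "play_rows", "kwargs": {
  "commands": [
    [[0,0,0,0,0,0,0.6],[0,0,0,0,0,0,0.6],[0,0,0,0,0,0,0.5],[0,0,0,0,0,0,0.5],[0,0,0,0,0,0,0.5],[0,0,0,0,0,0,0.5],[0,0,0,0,0,0,0.5],[0,0,0,0,0,0,0.5]]
  ]
}}

```text
clock: 4.1
tool_pos: [0.4731, 0.0986, 0.003]
orientation: [-180.0, -0.0, 168.5]
force: [0.2, 0.4, -0.6]
opening: 0.0558
gripper_force: 30.0
```

```bash
python3 go.py .5248 .2592 .003 -173.75; python3 sole.py b "(0.51,0.09)"
```

```text
t 4.1 [0.4731 0.0986 0.003 ] [-180.    -0.   168.5] F [ 0.16  0.36 -0.55] q [  35.   18.  -38.    0.  -33. -137.]
[-1.860e+00  1.677e+01 -1.000e-02] [ -0.   -0.  -17.8]
b scene c [0.457  0.1089] ang -19.24 ext [-0.1336  0.1678 -0.1111  0.1058] mid [0.4731 0.1032] waist yaw -41.58 off@-40 -11.2mm wid 183.3
b top c [0.507  0.1118] ang -17.84 ext [-0.1185  0.1138 -0.1188  0.1254] mid [0.5048 0.1125] waist yaw -17.54 off@-40 2.6mm wid 217.5
```

{"fn": "play_rows", "kwargs": {
  "commands": [
    [[-0.1,0.8,0,0,0,-0.9,0.5],[-0.2,1.7,0,0,0,-1.8,0.5],[-0.3,2.6,0,0,0,-2.8,0.5],[-0.4,3.6,0,0,0,-3.8,0.5],[-0.5,4.6,0,0,0,-4.9,0.5],[-0.6,5.6,0,0,0,-5.9,0.5],[-0.7,6.6,0,0,0,-7,0.5],[-0.85,7.6,0,0,0,-8.1,0.5],[-0.95,8.6,0,0,0,-9.1,0.5],[-1.05,9.6,0,0,0,-10.2,0.5],[-1.2,10.6,0,0,0,-11.2,0.5],[-1.3,11.6,0,0,0,-12.3,0.5],[-1.4,12.6,0,0,0,-13.4,0.5],[-1.5,13.6,0,0,0,-14.4,0.5],[-1.6,14.5,0,0,0,-15.4,0.5],[-1.7,15.4,0,0,0,-16.4,0.5],[-1.8,16.1,0,0,0,-17.1,0.5],[-1.85,16.6,0,0,0,-17.6,0.5],[-1.86,16.77,0,0,0,-17.8,0.5],[-1.86,16.77,0,0,0,-17.8,0.5]]
  ]
}}

```text
clock: 5.87
tool_pos: [0.5252, 0.26, 0.003]
orientation: [180.0, 0.0, -173.7]
force: [-0.7, 2.2, 0.5]
opening: 0.0555
gripper_force: 30.0
```

```bash
python3 go.py .5248 .2592 .003 -173.75; python3 - <<'E'
from h import *
o=[]
for n,(x,y) in(("scene",(230,140)),("top",(150,130))):
    s=snapshot(n)["frame"][y:y+130,x:x+130]; o.append(cv2.resize(s,(400,400)))
cv2.imwrite("pics/s1.png",np.hstack(o)[:,:,::-1])
E
```

```text
t 5.87 [0.5252 0.26   0.003 ] [ 180.     0.  -173.7] F [-0.68  2.19  0.54] q [  45.   26.  -25.   -0.  -39. -129.]
[ 0.05 -0.07 -0.  ] [0.  0.  0.1]
```

View pics/s1.png

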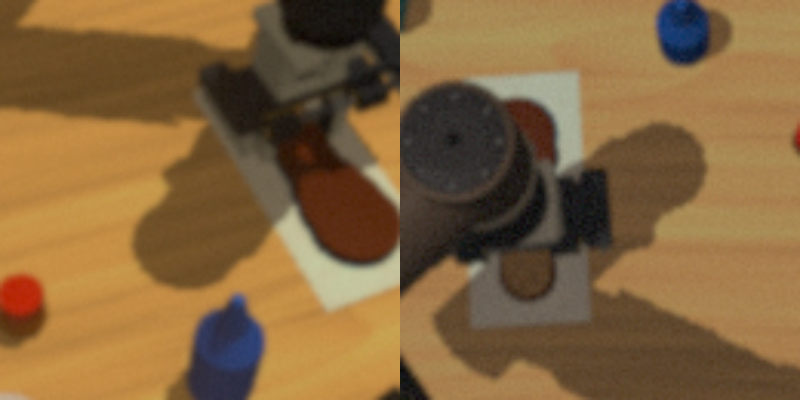

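The sole lies over the blue shape and no blue shows at the heel or toe. Next I release, rise, back off and measure.

{"fn": "play_rows", "kwargs": {
  "commands": [
    [[0,0,0,0,0,0,0.75],[0,0,0,0,0,0,1],[0,0,0,0,0,0,1],[0,0,0,0,0,0,1],[0,0,-1,0,0,0,1],[0,0,-3,0,0,0,1],[0,0,-7,0,0,0,1],[0,0,-11,0,0,0,1],[0,0,-15,0,0,0,1],[5,-25,-17,0,0,0,1],[5,-25,-17,0,0,0,1],[5,-25,-17,0,0,0,1],[5,-25,-17,0,0,0,1],[5,-25,-17,0,0,0,1],[5,-25,-17,0,0,0,1],[5,-25,-17,0,0,0,1],[5,-25,-17,0,0,0,1],[5,-25,-17,0,0,0,1]]
  ]
}}

```text
clock: 7.47
tool_pos: [0.5025, 0.0047, 0.1738]
orientation: [180.0, 0.1, -173.8]
force: [-0.2, 0.2, 0.4]
opening: 0.0878
gripper_force: 0.0
```

```bash
cat > fit.py <<'E'
from h import *
import sys
o=[]
for n,(x,y) in(("scene",(270,140)),("top",(140,130))):
    s=snapshot(n); im=cv2.resize(s["frame"],None,fx=K,fy=K,interpolation=cv2.INTER_CUBIC)
    # sole on paper: non-white inside paper; brown / heel patch / leftover blue
    hsv=cv2.cvtColor(im,cv2.COLOR_RGB2HSV); 
    m=((hsv[...,1]>95)).astype(np.uint8)*255
    roi=np.zeros_like(m); L=np.array([[-.13,-.055],[.13,-.055],[.13,.055],[-.13,.055]]); a=np.radians(6.25)
    W=np.array([.5646,.2636])+L@np.array([[np.cos(a),np.sin(a)],[-np.sin(a),np.cos(a)]])
    cv2.fillPoly(roi,[(proj(s,np.c_[W,np.zeros(4)])*K).astype(int)],255)
    c=max(cv2.findContours(m&roi,cv2.RETR_EXTERNAL,cv2.CHAIN_APPROX_NONE)[0],key=cv2.contourArea).reshape(-1,2)
    P=cast(s,(c+.5)/K-.5,.01); ce,an,e,d,_=axis(P); print(n,"c",ce.round(4),"ang",round(an,2),"ext",np.round(e,4),"mid",(ce+d*(e[0]+e[1])/2).round(4),"blue px",int((mask(s,"blue")&roi).sum()/255/K/K))
    cv2.drawContours(im,[c.reshape(-1,1,2)],-1,(0,255,0),1); o.append(im[y*K:(y+100)*K,x*K:(x+100)*K])
cv2.imwrite(f"pics/{sys.argv[1]}.png",np.hstack(o)[:,:,::-1])
E
python3 fit.py fit1; python3 go.py
```

```text
scene c [0.5724 0.2619] ang 6.78 ext [-0.1169  0.1017 -0.0412  0.0433] mid [0.5649 0.261 ] blue px 0
top c [0.6232 0.2735] ang -11.76 ext [-0.0548  0.0441 -0.0469  0.0405] mid [0.618  0.2745] blue px 0
t 7.57 [0.5027 0.0058 0.1733] [ 180.     0.  -173.7] F [ 0.18 -0.27  0.48] q [  23.    7.  -25.   -0.  -58. -107.]
```

View pics/fit1.png

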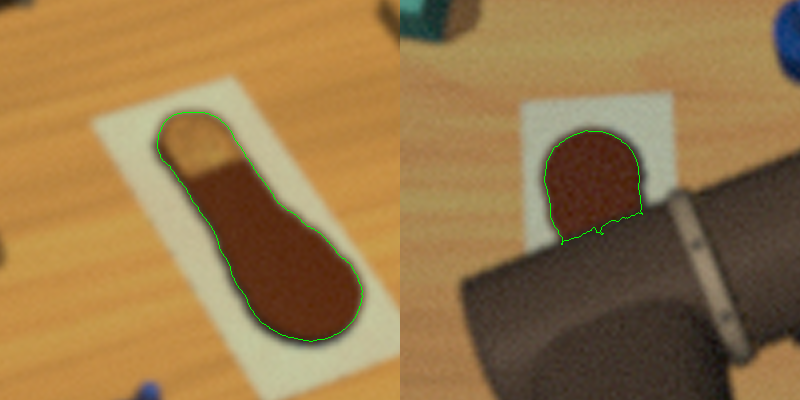

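The scene view shows the sole on the pattern, but the arm still hides it in the top view. I'll move above the black heel and check both views from there.

```bash
python3 go.py .53 -.301 .16 -189.5
```

```text
t 7.57 [0.5027 0.0058 0.1733] [ 180.     0.  -173.7] F [ 0.18 -0.27  0.48] q [  23.    7.  -25.   -0.  -58. -107.]
[  0.66 -30.8    1.32] [ 0.   0.  15.8]
```

{"fn": "play_rows", "kwargs": {
  "commands": [
    [[0.66,-30.8,1.3,0,0,15.8,1],[0.66,-30.8,1.3,0,0,15.8,1],[0.66,-30.8,1.3,0,0,15.8,1],[0.66,-30.8,1.3,0,0,15.8,1],[0.66,-30.8,1.3,0,0,15.8,1],[0.66,-30.8,1.3,0,0,15.8,1],[0.66,-30.8,1.3,0,0,15.8,1],[0.66,-30.8,1.3,0,0,15.8,1],[0.66,-30.8,1.3,0,0,15.8,1],[0.66,-30.8,1.3,0,0,15.8,1]]
  ]
}}

```text
clock: 8.4
tool_pos: [0.5299, -0.3017, 0.159]
orientation: [180.0, -0.1, 170.4]
force: [-0.3, 0.2, -0.0]
opening: 0.0876
gripper_force: 0.0
```

```bash
python3 fit.py fit2; python3 go.py .53 -.301 .06 -189.5  .53 -.301 .015 -189.5
```

```text
scene c [0.5724 0.2619] ang 6.79 ext [-0.1171  0.1016 -0.0417  0.043 ] mid [0.5647 0.261 ] blue px 0
top c [0.5686 0.2652] ang 7.25 ext [-0.1144  0.0993 -0.0386  0.0397] mid [0.5611 0.2642] blue px 0
t 8.5 [ 0.53   -0.3004  0.1597] [180.   -0.  170.6] F [-0.56  0.62  0.23] q [-11.  17. -13.  -0. -60. -88.]
[-0.02 -0.06  9.97] [ 0.  -0.   0.1]
[-0.02 -0.06 14.47] [ 0.  -0.   0.1]
```

View pics/fit2.png

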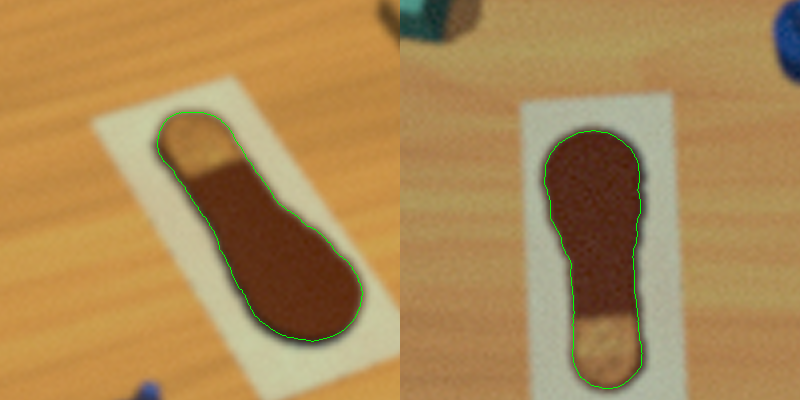

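The sole lies on the outline within about 2 mm and 1° in both views, and no blue is visible. I'll go on to the black heel.

{"fn": "play_rows", "kwargs": {
  "commands": [
    [[0,0,3,0,0,0,1],[0,0,6,0,0,0,1],[0,0,9,0,0,0,1],[0,0,11,0,0,0,1],[0,0,13,0,0,0,1],[0,0,14,0,0,0,1],[0,0,14.3,0,0,0,1],[0,0,14.4,0,0,0,1],[0,0,14.4,0,0,0,1],[0,0,14.4,0,0,0,1]]
  ]
}}

```text
clock: 9.33
tool_pos: [0.5306, -0.3017, 0.0174]
orientation: [-180.0, 0.1, 170.5]
force: [0.1, 0.1, 0.7]
opening: 0.0876
gripper_force: 0.0
```

{"fn": "play_rows", "kwargs": {
  "commands": [
    [[0,0,0,0,0,0,0.6],[0,0,0,0,0,0,0.6],[0,0,0,0,0,0,0.5],[0,0,0,0,0,0,0.45],[0,0,0,0,0,0,0.45],[0,0,0,0,0,0,0.45],[0,0,0,0,0,0,0.45],[0,0,0,0,0,0,0.45],[0,0,0,0,0,0,0.45]]
  ]
}}

```text
clock: 10.08
tool_pos: [0.5297, -0.3018, 0.0161]
orientation: [-180.0, 0.0, 170.5]
force: [-0.7, -1.1, 1.5]
opening: 0.0519
gripper_force: 29.9
```

{"fn": "play_rows", "kwargs": {
  "commands": [
    [[0,0,-0.5,0,0,0,0.45],[0,0,-1.5,0,0,0,0.45],[0,0,-3,0,0,0,0.45],[0,0,-5,0,0,0,0.45],[0,0,-7,0,0,0,0.45],[0,0,-8.5,0,0,0,0.45],[0,0,-9.5,0,0,0,0.45],[0,0,-10,0,0,0,0.45],[0,0,-10,0,0,0,0.45],[0,0,-10,0,0,0,0.45],[0,0,-10,0,0,0,0.45],[0,0,-10,0,0,0,0.45],[0,0,-10,0,0,0,0.45]]
  ]
}}

```text
clock: 11.17
tool_pos: [0.5292, -0.3016, 0.115]
orientation: [180.0, -0.1, 170.5]
force: [-1.4, 1.0, -1.9]
opening: 0.052
gripper_force: 29.9
```

```bash
cat > weigh.py <<'E'
from h import *
f=[];t=[]
for i in range(12): snapshot("top"); o=get_obs(); f.append(o["force"]); t.append(o["tau"])
print("F",np.mean(f,0).round(2),"sd",np.std(f,0).round(2),"tau",np.mean(t,0).round(2)); print(o["clock"],o["tool_pos"].round(4),o["opening"],o["gripper_force"])
E
python3 weigh.py
```

```text
F [ 0.14  0.01 -1.47] sd [0.3  0.37 0.38] tau [ -0.   -53.59  25.61   6.18  -0.08  -0.  ]
11.7667 [ 0.5296 -0.3017  0.116 ] 0.05167035237558768 29.88018572330475
```

The black heel weighs about 1.5 N (0.15 kg), so it looks like the plain one. I'll set it back.

{"fn": "play_rows", "kwargs": {
  "commands": [
    [[0,0,2,0,0,0,0.45],[0,0,4.5,0,0,0,0.45],[0,0,7,0,0,0,0.45],[0,0,8.5,0,0,0,0.45],[0,0,9.2,0,0,0,0.45],[0,0,9.6,0,0,0,0.45],[0,0,9.9,0,0,0,0.45],[0,0,10,0,0,0,0.45],[0,0,10,0,0,0,0.45],[0,0,10,0,0,0,0.45]]
  ]
}}

```text
clock: 12.6
tool_pos: [0.5303, -0.3018, 0.0169]
orientation: [-180.0, 0.1, 170.5]
force: [-0.3, 0.0, -0.6]
opening: 0.052
gripper_force: 29.9
```

{"fn": "play_rows", "kwargs": {
  "commands": [
    [[0,0,0,0,0,0,0.65],[0,0,0,0,0,0,0.8],[0,0,0,0,0,0,1],[0,0,0,0,0,0,1],[0,0,0,0,0,0,1],[0,0,-1,0,0,0,1],[0,0,-3,0,0,0,1],[0,0,-6,0,0,0,1],[0,0,-10,0,0,0,1],[0,0,-13,0,0,0,1],[0,0,-13,0,0,0,1],[0,0,-13,0,0,0,1]]
  ]
}}

```text
clock: 13.6
tool_pos: [0.5309, -0.302, 0.1493]
orientation: [-180.0, 0.3, 170.5]
force: [-0.2, 0.6, 0.3]
opening: 0.0875
gripper_force: 0.0
```

```bash
python3 go.py .5306 -.1723 .145 -168.5
```

```text
t 13.6 [ 0.5309 -0.302   0.1493] [-180.     0.3  170.5] F [-0.22  0.6   0.26] q [-11.  18. -14.   0. -58. -88.]
[ 2.18 12.79  0.41] [ -0.1   0.3 -21. ]
```

{"fn": "play_rows", "kwargs": {
  "commands": [
    [[2.18,12.8,0,0,0,-21,1],[2.18,12.8,0,0,0,-21,1],[2.18,12.8,0,0,0,-21,1],[2.18,12.8,0,0,0,-21,1],[2.18,12.8,0,0,0,-21,1],[2.18,12.8,0,0,0,-21,1],[2.18,12.8,0,0,0,-21,1],[2.18,12.8,0,0,0,-21,1]]
  ]
}}

```text
clock: 14.27
tool_pos: [0.529, -0.1728, 0.1456]
orientation: [180.0, -0.0, -168.6]
force: [0.6, -0.2, -0.3]
opening: 0.0873
gripper_force: 0.0
```

```bash
python3 go.py .5306 -.1723 .0155 -168.5; python3 - <<'E'
from h import *
s=snapshot("scene")["frame"][170:290,60:260]; cv2.imwrite("pics/b1.png",cv2.resize(s,None,fx=4,fy=4)[:,:,::-1])
E
```

```text
t 14.27 [ 0.529  -0.1728  0.1456] [ 180.    -0.  -168.6] F [ 0.57 -0.17 -0.3 ] q [  2.  13. -21.   0. -56. -81.]
[-0.17  0.02 13.01] [ 0.  -0.  -0.1]
```

View pics/b1.png

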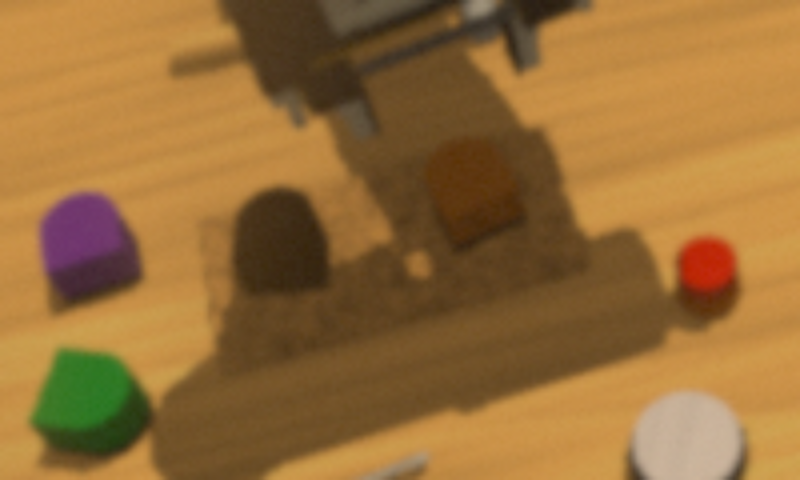

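The black heel stands upright on the cork board (crop ~(282,240)) and the tan one is untouched at ~(470,190). Next I descend on the tan heel.

{"fn": "play_rows", "kwargs": {
  "commands": [
    [[-0.1,0,3,0,0,0,1],[-0.1,0,6,0,0,0,1],[-0.1,0,9,0,0,0,1],[-0.1,0,11,0,0,0,1],[-0.1,0,12.2,0,0,0,1],[-0.1,0,12.8,0,0,0,1],[-0.1,0,12.95,0,0,0,1],[-0.1,0,12.95,0,0,0,1],[-0.1,0,12.95,0,0,0,1],[-0.1,0,12.95,0,0,0,1]]
  ]
}}

```text
clock: 15.15
tool_pos: [0.531, -0.1718, 0.0175]
orientation: [-180.0, 0.1, -168.5]
force: [-0.4, 0.2, -0.1]
opening: 0.0875
gripper_force: 0.0
```

{"fn": "play_rows", "kwargs": {
  "commands": [
    [[0,0,0,0,0,0,0.6],[0,0,0,0,0,0,0.6],[0,0,0,0,0,0,0.5],[0,0,0,0,0,0,0.45],[0,0,0,0,0,0,0.45],[0,0,0,0,0,0,0.45],[0,0,0,0,0,0,0.45],[0,0,0,0,0,0,0.45],[0,0,0,0,0,0,0.45]]
  ]
}}

```text
clock: 15.9
tool_pos: [0.5303, -0.1717, 0.0165]
orientation: [-180.0, 0.0, -168.5]
force: [0.2, 0.5, 1.2]
opening: 0.0517
gripper_force: 29.9
```

{"fn": "play_rows", "kwargs": {
  "commands": [
    [[0,0,-0.5,0,0,0,0.45],[0,0,-1.5,0,0,0,0.45],[0,0,-3,0,0,0,0.45],[0,0,-5,0,0,0,0.45],[0,0,-7,0,0,0,0.45],[0,0,-8.5,0,0,0,0.45],[0,0,-9.5,0,0,0,0.45],[0,0,-10,0,0,0,0.45],[0,0,-10,0,0,0,0.45],[0,0,-10,0,0,0,0.45],[0,0,-10,0,0,0,0.45],[0,0,-10,0,0,0,0.45],[0,0,-10,0,0,0,0.45]]
  ]
}}

```text
clock: 16.98
tool_pos: [0.5298, -0.1716, 0.1156]
orientation: [180.0, -0.1, -168.5]
force: [0.3, 0.0, -2.5]
opening: 0.0521
gripper_force: 29.9
```

```bash
python3 weigh.py; python3 go.py .485 .2540 .116 -173.0
```

```text
F [-0.1   0.2  -2.75] sd [0.28 0.59 0.47] tau [ -0.   -47.41  25.43   6.23  -0.09   0.  ]
17.5833 [ 0.5303 -0.1716  0.1165] 0.052026029833481084 29.901157021522522
t 17.58 [ 0.5303 -0.1716  0.1165] [ 180.     0.  -168.5] F [-0.25 -0.03 -3.48] q [  2.  15. -23.  -0. -52. -81.]
[-4.04 42.61  0.05] [0.  0.  4.5]
```

The tan heel reads 2.75 N (0.28 kg) against 1.47 N for the black, so the tan one is the heavier. I'll carry it over the heel end of the sole.

{"fn": "play_rows", "kwargs": {
  "commands": [
    [[-0.1,1,0,0,0,0.2,0.45],[-0.3,3,0,0,0,0.5,0.45],[-0.6,6,0,0,0,0.8,0.45],[-1,9.5,0,0,0,1,0.45],[-1.4,13,0,0,0,1.4,0.45],[-1.8,16.5,0,0,0,1.8,0.45],[-2.1,20,0,0,0,2.1,0.45],[-2.5,23.5,0,0,0,2.5,0.45],[-2.9,27,0,0,0,2.9,0.45],[-3.3,30.5,0,0,0,3.2,0.45],[-3.6,34,0,0,0,3.6,0.45],[-4,37,0.1,0,0,4,0.45],[-4.2,39.5,0.1,0,0,4.2,0.45],[-4.4,41.3,0.2,0,0,4.4,0.45],[-4.5,42.2,0.2,0,0,4.5,0.45],[-4.54,42.5,0.2,0,0,4.5,0.45],[-4.54,42.5,0.2,0,0,4.5,0.45],[-4.54,42.5,0.2,0,0,4.5,0.45],[-4.54,42.5,0.2,0,0,4.5,0.45],[-4.54,42.5,0.2,0,0,4.5,0.45]]
  ]
}}

```text
clock: 19.25
tool_pos: [0.4902, 0.2529, 0.1146]
orientation: [-180.0, -0.0, -173.1]
force: [-0.8, 0.2, -3.4]
opening: 0.052
gripper_force: 29.9
```

{"fn": "play_rows", "kwargs": {
  "commands": [
    [[0,0,0,0,0,0,0.45],[0,0,0,0,0,0,0.45],[0,0,0,0,0,0,0.45],[0,0,0,0,0,0,0.45],[0,0,0,0,0,0,0.45],[0,0,0,0,0,0,0.45]]
  ]
}}

```text
clock: 19.75
tool_pos: [0.4902, 0.2539, 0.1145]
orientation: [180.0, 0.0, -173.0]
force: [0.4, 0.2, -1.8]
opening: 0.0519
gripper_force: 29.9
```

```bash
python3 go.py .490 .2542 .1145 -173.0; python3 weigh.py; python3 - <<'E'
from h import *
s=snapshot("scene")["frame"][100:300,50:450]; cv2.imwrite("pics/end.png",cv2.resize(s,None,fx=2,fy=2)[:,:,::-1])
E
```

```text
t 19.75 [0.4902 0.2539 0.1145] [ 180.    0. -173.] F [ 0.44  0.19 -1.78] q [  48.   15.  -24.    0.  -52. -131.]
[ 0.01  0.03 -0.  ] [ 0.  0. -0.]
F [-0.01  0.15 -2.42] sd [0.47 0.41 0.53] tau [-1.000e-02 -4.681e+01  2.529e+01  6.140e+00 -1.000e-01  0.000e+00]
20.35 [0.4901 0.2539 0.1145] 0.05197094578341928 29.901098906993866
```

View pics/end.png

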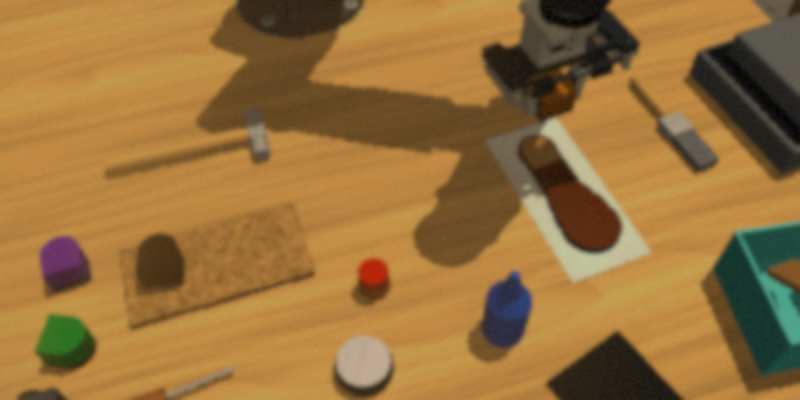

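The picture shows the sole on the pattern (580,195), the black heel on the cork (160,260), the tan heel held above the heel end (555,98), and everything else undisturbed.

```bash
python3 -c "
from plant import close_job; print(close_job())"
```

```text
the job is handed in; nothing more can be done
None
```

Job handed in at about 20 s: the sole lies on the blue outline within about 2 mm and 1° by camera, the lighter black heel (about 0.15 kg) stands on the cork board, and the heavier tan heel (about 0.27 kg) is held upright about 10 cm above the sole's heel end.

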